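Take the formed bracket out of its die and scan it

TASK

Lift the formed bracket straight up out of the open die, keep it level, and set it down (don't drop it) squarely in the middle of the blue scanning pad, standing as it did in the die with its orange end towards the scanner. Let go of it, then squeeze the scanner's orange trigger all the way in, hold it for half a second, and let it spring back. Leave everything else on the shelf alone and don't press the red button.

Things in the scene. Friction and masses are not known exactly. Their poses are not given: they have to be found in the camera images.
- bracket: the formed part: a bare aluminium U-channel, 110 mm long (x), 40 mm wide over its walls (y), 40 mm high, open upward, walls 4 mm, its +x end closed by an orange plate; about 0.14 kg; origin: centre of its underside. It starts in the die, standing 24 mm proud of the die's top face; grip it across its two long walls from above
- tag (a point): the middle of the outer face of the bracket's orange end plate (55 mm from the bracket's origin along its +x, 20 mm up)
- die: open forming die, fixed: dark steel block 190 (x) x 130 (y) x 42 mm high; amid its top a cavity 115 x 45 mm, 16 mm deep (2.5 mm clear all round the bracket, which stands on the cavity floor 26 mm above the shelf); guide pillars 18 mm thick rise 40 mm above the top face at (80, 50) and (-80, -50) mm; origin: centre of its underside
- scanner: fixed scanning station: grey base plate (x -140 to 130, y +-100, 10 mm high) with a hand scanner clamped on its side. Origin on the shelf. Its black head (x 12 to 132, y -72 to -8, z 34 to 90 mm) looks along -x over the blue pad; its fixed grip is a level bar along y (x 66 to 90, y -12 to 98, z 47 to 77), the orange trigger on its -x side
- pad (a point): centre of the top face of the flat blue pad, 140 (x) x 70 (y) mm, 12 mm above the shelf, at (-70, -40) mm in the scanner's frame; axes those of the scanner: +x points to the scanner's red window
- squeeze (a point): where to squeeze grip and trigger together, closing along the scanner's x from above: midway between back of grip and front of the fully squeezed trigger, at (71.5, 55, 62) mm in the scanner's frame. Grip and trigger there span 50 mm at rest (31.5 mm to the -x side of this point, 18.5 to the +x side), 37 mm squeezed
- trigger (a joint): angle of the orange trigger (bar 8 mm thick, 24 mm high, 76 mm long along y, swinging level about an upright pivot at its end by the scanner's head): 0 at rest, 0.22 rad at its stop, squeezed towards the grip (+x); springs back when let go. Fully in takes about 8 N at the squeeze point
- red_button (a joint): travel of the red push button on the foot of the small black monitor panel (220 mm wide, 150 mm high, fixed, in the middle beyond the stations): 0 up, 0.005 m down; a bystander, not to be pressed
- remote: a white plastic remote control, 160 x 44 x 18 mm, lying flat between the two stations; a bystander, to be left alone; origin: centre of its underside
- adapter: a grey aluminium antenna adapter, a stepped round part 72 mm across and 78 mm high, standing between the two stations; a bystander, to be left alone; origin: centre of its underside
Not all that is in view belongs to the job. Leave any black or pink look-alike of the bracket alone.

How it is judged:
By the outcome, as a careful person would: the job done as asked, in the order asked, and still so for the second after the job is handed in, with the robot touching nothing.
It also fails if it takes over 51 s, if anything falls off the work surface, if the arm or the gripper's body presses on something with over 40 N, if the wrist force passes 120 N, or if a joint passes its speed limit or range.

ROBOT

A 6-joint arm with a two-finger parallel gripper is mounted at the origin on the work surface. World frame = base frame: x ahead of the robot, y to its left, z up, the work surface at z = 0. Lengths are in m, angles in rad, forces in N, time in s.
With the tool pointing down it reaches from about 0.375 to 0.975 m from the base axis. Payload 3.8 kg.
Tool frame: the origin (TCP) lies midway between the tips of the shut fingers; the grasp point (between the pads) lies 19 mm behind it; z points along the fingers, y is the line along which they close (so a half turn about z gives the same grasp; the last joint's range is limited). The gripper opens to 85 mm and grips with 20 to 120 N. Pads are 22 mm wide; open, the fingers measure 114 mm over their backs; the gripper's body (76 mm by 85 mm) begins 54 mm behind the grasp point. The pads swing forward as they close: fully open they stand 13 mm farther back than shut.
Start: joints at [1.068, 0.264, 1.604, -0, 1.274, -0.037], TCP at [0.303, 0.603, 0.231] pointing down, gripper open.
Joint ranges: [-2.63, 2.63], [-0.94, 2.18], [0.31, 2.57], [-1.31, 4.45], [0, 2.66], [-2.55, 2.55]. Speed limits (rad/s): [2.57, 2.57, 3.14, 3.14, 3.14, 3.14].

INTERFACE

Orientations are given as a rotation vector (axis times angle).
In Python, from workcell import * gives the robot as it stands. The module is installed in compiled form; this text tells all that it offers.
- The arm moves only by the tool apply_moves, never from a script. Its arguments are lists of equal length, an entry for each row: "fingers": the opening, from 0 (shut) to 1 (fully open); "travel": the shift along the tool's x, y, z normalised to -1 to 1, where 1 is 0.05 m, a list of three; "rotation": the turn, a rotation vector about the tool's x, y, z normalised to -1 to 1, where 1 is 6 degrees, a list of three. In form: {"fingers": [fingers, ...], "travel": [[dx, dy, dz], ...], "rotation": [[ax, ay, az], ...]}. A call has 1 to 12 rows; each row shifts and turns the commanded pose from where the row before left it, along the tool's axes as they then stand; what a row does not reach is not made up. A row lasts 1/10 s, in which the tool goes at most 50 mm and 8.59 degrees, less where a joint would pass 70% of its speed; a pose out of reach is approached as far as the arm can. A call with a number of a shift or a turn outside -1 to 1 is refused whole. A call with a gripper value outside its range is refused whole. The fingers move at their own pace and stop on an object; "newtons" is the grip in N (left out, the last holds). Time passes only in rows, so rows that do not move let the fingers close. It gives the time, the measured TCP pose, the force, the opening and the grip force at its end, in the units of the state.
- read_state(): the state, without advancing time (a new reading comes with each control period).
- read_camera(name): name is "side" or "top" or "wrist"; returns a dict with "image" (480x640x3 uint8, red, green, blue), "fx", "fy", "cx", "cy" (pixels), "extrinsics" (4x4, takes a point from world to camera coordinates). Camera axes: x right, y down, z forward; pixel columns grow to the right and rows downward; lengths in m; the calibration is good to about 2 mm. A picture is of the moment at which its call begins. There is no depth.
- finish_job(): hands the job in; it is judged then, once.
Trained networks look in the newest picture that a camera, given by its name, has taken for a name from the list of things; names that differ only in an ending like _2 or _b are one class to them, and where a whole thing is asked for, a point or a joint stands for the part that bears it (a point fixed in the world has none). Each returns a list of dicts, best first, with "p" (0 to 1); they miss things now and then, are a little off and sometimes report something else, mostly with a low value. They report only what shows in the picture. A call takes as long as a camera call. They do not tell look-alikes from the thing itself.
- regions_of(camera, name): "mask" (480x640 bool, what is visible of it) and "bbox" ([left, top, width, height] in pixels, round what is visible of it).
- tip_of(camera, name): "location" ([column, row] in pixels: a listed point, or the origin of a listed thing).
The state is a dict: "time": time; "q": joint angles; "joint_vel": joint speeds; "joint_torque": joint torques, N m; "tool_pos": TCP position; "tcp_rot": TCP orientation; "wrist_force": force on the tool from outside, world axes, zero at the start; "torque": the same for the moment, N m; "width": opening from 0.0 (shut) to 1.0 (fully open); "grip_force": force on a finger pad.
Only numpy, scipy, OpenCV 4.12 (cv2) and the standard library are available. Lean on these libraries where they do the work, as an engineer would, in place of code of your own. Each camera call takes 0.05 s, during which the arm holds its last target. There are 200 camera calls.

## Working session

There is one attempt and no reset: what is moved stays moved. The work goes in short steps, Python scripts to look and compute and a tool call to move; the robot and the scene stay as the last step left them, time stands still between calls to the robot, and variables do not carry over. Pictures are saved under pics/ and viewed, at most 10 in all, crops included, and the job is handed in when it is done.

Besides the shell and the picture viewer there is one more tool, called as name(argument=value, ...) on one line, values as JSON. apply_moves: Moves the arm, as the interface text tells. Scaled input: -1 to 1 covers 0.05 m each way for a shift and 6 degrees each way for a turn. Its arguments: {"type":"object","properties":{"fingers":{"type":"array","items":{"type":"number"}},"travel":{"type":"array","items":{"type":"array","items":{"type":"number"}}},"rotation":{"type":"array","items":{"type":"array","items":{"type":"number"}}},"newtons":{"type":"number"}},"required":["fingers","travel","rotation"]}

```bash
mkdir -p pics; cat > h.py <<'E'
from workcell import *
import numpy as np, cv2
from scipy.spatial.transform import Rotation as R
def save(c,n):
    d=read_camera(c); cv2.imwrite(f'pics/{n}.png',d['image'][:,:,::-1]); return d
def ray(d,uv):
    E=np.array(d['extrinsics']); r=E[:3,:3].T; o=-r@E[:3,3]
    return o, r@np.array([(uv[0]-d['cx'])/d['fx'],(uv[1]-d['cy'])/d['fy'],1])
def atz(d,uv,z):
    o,v=ray(d,uv); return o+v*(z-o[2])/v[2]
def tri(obs):
    A=np.zeros((3,3));b=np.zeros(3)
    for d,uv in obs:
        o,v=ray(d,uv); v=v/np.linalg.norm(v); P=np.eye(3)-np.outer(v,v); A+=P;b+=P@o
    return np.linalg.solve(A,b)
def proj(d,p):
    E=np.array(d['extrinsics']); c=E[:3,:3]@p+E[:3,3]; return np.array([d['fx']*c[0]/c[2]+d['cx'],d['fy']*c[1]/c[2]+d['cy']])
E
python3 - <<'E'
from h import *
np.set_printoptions(precision=4,suppress=True)
s=read_state(); print(s['time'],s['tool_pos'],s['tcp_rot'],s['wrist_force'])
D={}
for c in ['side','top','wrist']:
    d=D[c]=save(c,c+'0'); print(c,ray(d,(320,240)),d['fx'])
    for n in ['bracket','tag','die','scanner','pad','squeeze','trigger','remote','adapter','red_button']:
        for t in tip_of(c,n)[:3]: print(n,t, atz(d,t['location'],0.02))
E
```

```text
0.0 [0.3028 0.6024 0.2299] [-0.725  -3.0562  0.0035] [-0.5654 -0.8329 -0.2789]
side (array([ 0.0749, -0.5612,  0.8935]), array([ 0.3856,  0.5591, -0.734 ])) 518.9086018066845
bracket {'location': [224.8, 182.1], 'p': 0.9} [0.4539 0.4141 0.02  ]
bracket {'location': [266.0, 215.1], 'p': 0.83} [0.4762 0.2475 0.02  ]
bracket {'location': [197.1, 267.4], 'p': 0.7} [0.2683 0.1969 0.02  ]
tag {'location': [203.8, 242.1], 'p': 0.93} [0.3146 0.2565 0.02  ]
tag {'location': [288.9, 200.3], 'p': 0.8} [0.5493 0.2586 0.02  ]
tag {'location': [409.6, 372.3], 'p': 0.49} [ 0.4742 -0.2646  0.02  ]
die {'location': [268.2, 220.3], 'p': 0.89} [0.4713 0.2292 0.02  ]
scanner {'location': [410.5, 369.5], 'p': 0.94} [ 0.4794 -0.2613  0.02  ]
scanner {'location': [430.4, 316.6], 'p': 0.47} [ 0.5911 -0.1973  0.02  ]
pad {'location': [391.9, 405.1], 'p': 0.58} [ 0.406  -0.2938  0.02  ]
pad {'location': [411.4, 367.3], 'p': 0.46} [ 0.4838 -0.2589  0.02  ]
squeeze {'location': [428.3, 317.2], 'p': 0.59} [ 0.5867 -0.1959  0.02  ]Traceback (most recent call last):
  File "<stdin>", line 8, in <module>
ValueError: it knows: adapter, bracket, die, pad, remote, scanner, squeeze, tag
```

```bash
python3 - <<'E'
from h import *
np.set_printoptions(precision=4,suppress=True)
D={}
for c in ['side','top','wrist']:
    d=D[c]=save(c,c+'0'); print(c,*ray(d,(320,240)),d['fx'])
    for n in ['bracket','tag','die','scanner','pad','squeeze','remote','adapter']:
        for t in tip_of(c,n)[:3]: print(n,t, atz(d,t['location'],0.02))
E
```

```text
side [ 0.0749 -0.5612  0.8935] [ 0.3856  0.5591 -0.734 ] 518.9086018066845
bracket {'location': [226.1, 183.3], 'p': 0.85} [0.4543 0.408  0.02  ]
bracket {'location': [196.3, 266.9], 'p': 0.78} [0.2675 0.1993 0.02  ]
bracket {'location': [268.6, 215.6], 'p': 0.71} [0.4804 0.2423 0.02  ]
tag {'location': [221.6, 161.6], 'p': 0.89} [0.487  0.4937 0.02  ]
tag {'location': [289.2, 203.5], 'p': 0.75} [0.5436 0.2485 0.02  ]
tag {'location': [208.2, 241.5], 'p': 0.66} [0.3236 0.2522 0.02  ]
die {'location': [267.3, 222.4], 'p': 0.73} [0.4658 0.2245 0.02  ]
scanner {'location': [411.3, 370.0], 'p': 0.55} [ 0.4799 -0.2629  0.02  ]
pad {'location': [392.2, 406.8], 'p': 0.88} [ 0.4043 -0.2965  0.02  ]
squeeze {'location': [427.0, 317.0], 'p': 0.83} [ 0.5849 -0.194   0.02  ]
squeeze {'location': [410.7, 370.5], 'p': 0.4} [ 0.4783 -0.263   0.02  ]
remote {'location': [320.0, 290.0], 'p': 0.96} [ 0.4506 -0.0125  0.02  ]
adapter {'location': [379.0, 254.4], 'p': 0.93} [ 0.6145 -0.0092  0.02  ]
adapter {'location': [286.1, 203.2], 'p': 0.56} [0.538  0.2539 0.02  ]
top [0.3488 0.0783 1.0612] [ 0.1587
[... 590 characters left out ...]
]
pad {'location': [496.3, 284.7], 'p': 0.59} [ 0.4144 -0.295   0.02  ]
squeeze {'location': [460.9, 210.7], 'p': 0.86} [ 0.5742 -0.2306  0.02  ]
remote {'location': [350.9, 266.2], 'p': 0.96} [0.4594 0.0091 0.02  ]
adapter {'location': [347.7, 190.4], 'p': 0.72} [0.623  0.0113 0.02  ]
wrist [0.23   0.6389 0.3735] [ 0.2633 -0.1339 -0.9555] 359.75518908469434
bracket {'location': [124.9, 458.5], 'p': 0.9} [0.4768 0.234  0.02  ]
bracket {'location': [17.5, 322.2], 'p': 0.81} [0.2618 0.2463 0.02  ]
tag {'location': [49.9, 356.0], 'p': 0.98} [0.3125 0.2495 0.02  ]
tag {'location': [293.8, 390.8], 'p': 0.94} [0.4813 0.4769 0.02  ]
tag {'location': [124.7, 456.7], 'p': 0.35} [0.4743 0.2356 0.02  ]
```

View pics/side0.png

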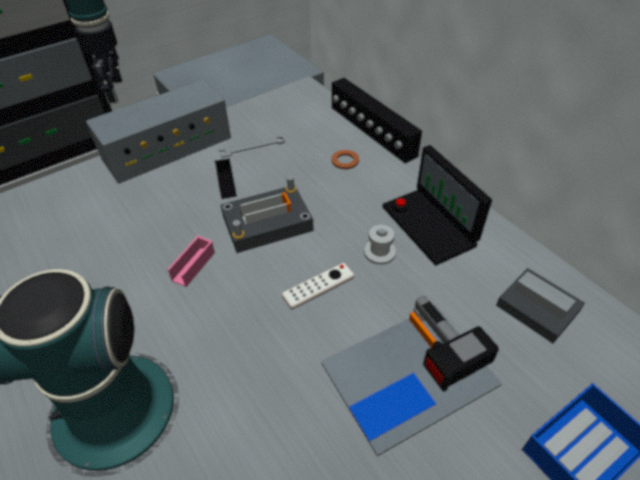

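View pics/top0.png

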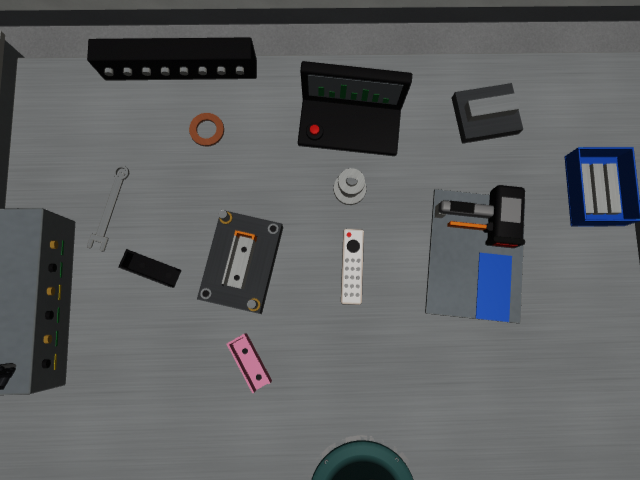

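The side view shows the die with the bare bracket around (265,215), with a pink look-alike at (190,260) and a black one at (226,180). The blue pad is at (392,405). In the top view the bracket is at (240,262) with its orange end at (244,234), the pad is at (495,287), and the trigger is at (467,225).

```bash
python3 - <<'E'
from h import *
np.set_printoptions(precision=4,suppress=True)
ds={c:read_camera(c) for c in ['side','top']}
def rect(d,m,z):
    c=max(cv2.findContours(m.astype(np.uint8),cv2.RETR_EXTERNAL,cv2.CHAIN_APPROX_NONE)[0],key=cv2.contourArea)[:,0,:]
    p=np.array([atz(d,u,z)[:2] for u in c.astype(float)])
    (cc,wh,a)=cv2.minAreaRect((p*1000).astype(np.float32)); return np.array(cc),np.array(wh),a
for c,d in ds.items():
    im=d['image'].astype(int); b=(im[...,2]>150)&(im[...,0]<70)
    b[:, :]&=True
    if c=='top': b[:,540:]=0
    else: b[:,500:]=0
    print(c,'pad',rect(d,b,.012))
    o=(im[...,0]>180)&(im[...,1]>60)&(im[...,1]<150)&(im[...,2]<70)
    for x in cv2.connectedComponentsWithStats(o.astype(np.uint8))[2][1:]:
        if x[4]>15: print('orange',x)
    for r in regions_of(c,'bracket')[:3]: print('br',r['p'],r['bbox'],rect(d,r['mask'],.066))
    for r in regions_of(c,'die')[:1]: print('die',r['p'],r['bbox'],rect(d,r['mask'],.042))
t={n:[(ds[c],[x['location'] for x in tip_of(c,n)]) for c in ds] for n in ['pad','squeeze','scanner','die','adapter']}
for n,v in t.items():
    if all(l for _,l in v): print(n,tri([(d,l[0]) for d,l in v]))
s=read_state();print(s['time'],R.from_rotvec(s['tcp_rot']).as_matrix())
E
```

```text
side pad (array([ 409.6043, -291.4475]), array([ 69.8918, 139.3065]), 82.78746795654297)
orange [411 313  24  28  93]
br 0.94 [170.6, 238.2, 43.0, 47.1] (array([258.8402, 182.418 ]), array([127.471 ,  62.5276]), 27.285146713256836)
br 0.78 [243.7, 193.8, 49.0, 28.6] (array([467.0375, 227.3845]), array([ 68.1116, 115.9106]), 74.9999008178711)
die 0.64 [221.5, 172.2, 90.2, 82.6] (array([472.5648, 239.3597]), array([211.4268, 199.6666]), 74.4822998046875)
top pad (array([ 411.1086, -292.5065]), array([ 68.8879, 139.6218]), 82.78473663330078)
orange [451 222  35   6  83]
orange [235 231  19   8  35]
br 0.67 [226.4, 335.6, 45.7, 56.1] (array([272.4403, 215.3507]), array([108.1684,  45.6725]), 28.66139030456543)
br 0.65 [121.0, 249.0, 61.2, 40.8] (array([458.2237, 412.2453]), array([120.6988,  40.5097]), 68.31085968017578)
br 0.63 [224.6, 232.0, 32.1, 57.9] (array([472.4679, 235.3661]), array([ 47.2924, 112.3095]), 76.66703796386719)
die 0.88 [196.2, 212.0, 88.3, 101.5] (array([473.0475, 236.3015]), array([138.7274, 190.3755]), 76.3779067993164)
pad [ 0.4121 -0.2959  0.0201]
squeeze [ 0.5578 -0.2136  0.0682]
scanner [ 0.4854 -0.2555  0.0028]
die [0.4724 0.2281 0.0221]
adapter [ 0.6394  0.0087 -0.0125]
2.5 [[-0.8935  0.4491  0.    ]
 [ 0.4491  0.8935  0.    ]
 [ 0.      0.     -1.    ]]
```

apply_moves(fingers=[1,1,1,1,1,1,1,1,1,1,1,1], travel=[[-0.3,-0.25,0],[-0.63,-0.5,0],[-0.63,-0.5,0],[-0.63,-0.5,0],[-0.63,-0.5,0],[-0.63,-0.5,0],[-0.63,-0.5,0],[-0.63,-0.5,0],[-0.63,-0.5,0],[-0.63,-0.5,0],[-0.35,-0.29,0],[0,0,0]], rotation=[[0,0,0],[0,0,0],[0,0,0],[0,0,0],[0,0,0],[0,0,0],[0,0,0],[0,0,0],[0,0,0],[0,0,0],[0,0,-1],[0,0,-1]], newtons=40)

```text
time: 3.7
tool_pos: [0.4732, 0.2321, 0.2314]
tcp_rot: [0.401, 3.115, -0.002]
wrist_force: [-0.6, 0.2, -0.5]
width: 1.001
grip_force: 0.0
```

```bash
cat > br.py <<'E'
from h import *
np.set_printoptions(precision=4,suppress=True)
E
python3 - <<'E'
from br import *
d=save('wrist','w1'); np.savez('w1.npz',**d)
s=read_state();print(s['time'],s['tool_pos'],R.from_rotvec(s['tcp_rot']).as_matrix())
for n in ['bracket','tag']:
    print(n,[(t['location'],t['p']) for t in tip_of('wrist',n)])
for r in regions_of('wrist','bracket')[:2]: print(r['p'],r['bbox']); np.save('m1.npy',r['mask'])
E
```

```text
3.75 [0.4727 0.2333 0.2314] [[-0.9685  0.249   0.0002]
 [ 0.249   0.9685 -0.0006]
 [-0.0004 -0.0005 -1.    ]]
bracket [([505.9, 150.9], 0.97), ([329.8, 207.9], 0.75)]
tag [([327.8, 271.6], 0.93), ([293.5, 36.1], 0.74), ([571.9, 158.4], 0.67)]
0.89 [305.1, 154.0, 45.9, 125.5]
0.86 [449.2, 121.9, 145.8, 62.3]
```

View pics/w1.png

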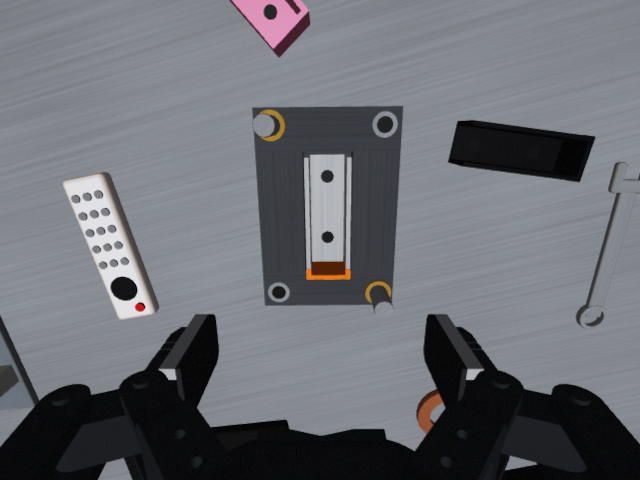

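The wrist view shows the bracket's wall rims at columns 303–353. They start at row 152, and the outer edge of the orange rim is near row 280. The die's top-face corners are about (253,107), (402,107), (392,305) and (265,305).

```bash
python3 - <<'E'
from br import *
d=dict(np.load('w1.npz')); im=d['image'].astype(int); g=im.mean(2)
for r in (165,200,240): print(r,g[r,292:366].astype(int))
for c in (306,330,349): print(c,im[262:288,c,0],g[146:160,c].astype(int))
for nm,uv,z in [('die',[(253,107),(402,107),(392,305),(265,305)],.042)]:
    P=np.array([atz(d,u,z) for u in uv]); c=P.mean(0); e=(P[2]+P[3]-P[0]-P[1])/2; f=(P[1]+P[2]-P[0]-P[3])/2
    print(nm,c,np.linalg.norm(e),np.linalg.norm(f),np.degrees(np.arctan2(e[1],e[0])),np.degrees(np.arctan2(f[1],f[0])))
E
```

```text
165 [ 64  62  61  60  64  64  63  62  63  61  55  61 159 180 181 181 138  75
 157 177 182 182 184 184 186 187 185 183 182 180 182 178 183 183 180 179
 181 180 179 176 178 180 182 183 184 183 183 182 184 183 179 180 108  65
  88 164 179 180 180 124  58  56  64  64  62  63  64  65  63  64  63  64
  64  64]
200 [ 61  61  63  61  62  61  61  63  63  60  62  46  59 162 180 180 181 119
  85 161 178 180 183 182 181 185 183 183 179 177 177 181 185 185 181 179
 180 182 181 179 179 181 182 182 182 181 183 184 181 181 178 159  94  66
 134 174 180 180 180  89  53  62  64  62  60  61  63  64  63  62  64  63
  63  65]
240 [ 58  60  60  61  62  60  61  61  62  61  62  61  45  58 158 179 178 178
 116 110 166 180 179 180 179 180 180 179 176 174 137  68  32  30  27  26
  28  27  27  47 109 167 178 178 179 179 182 180 176 175 174 137  80  86
 163 180 179 177 102  51  59  61  61  61  62  63  64  62  63  64  63  63
  64  64]
306 [123 126 125 123 116 110 107 160 202 202 197 167 168 167 168 168 161 116
  58  58  59  61  59  60  57  60] [ 64  64  63  60  60  64  61  64  63  66  65 104 179 181]
330 [ 80  81  82  81  81  81  81  80  82  80  82  81 105 179 226 226 226 206
  58  58  58  58  56  57  57  58] [ 65  61  62  61  61  64  64  73 119 178 178 179 179 179]
349 [172 173 174 173 174 172 174 193 226 226 226 227 227 227 226 227 215 141
  57  57  58  58  59  57  59  59] [ 64  62  63  62  60  63  63  63  62  65  81 138 179 179]
die [0.4711 0.2392 0.042 ] 0.1896153112999778 0.12922551073064997 -14.043490036519756 75.31558548022794
```

```bash
python3 - <<'E'
from br import *
d=dict(np.load('w1.npz'))
T=np.array([.4727,.2333,.2314]);
for z in (.060,.066,.072):
    P=np.array([atz(d,u,z) for u in [(303.6,157.3),(351.3,157.3),(349.4,279.4),(306.9,279.4)]]); c=P.mean(0); e=(P[2]+P[3]-P[0]-P[1])/2; f=(P[1]+P[2]-P[0]-P[3])/2
    print(z,c,np.linalg.norm(e),np.linalg.norm(f),np.degrees(np.arctan2(e[1],e[0])),np.degrees(np.arctan2(f[1],f[0])))
t=read_camera('top'); print([proj(t,p) for p in P])
s=read_state(); M=R.from_rotvec(s['tcp_rot']).as_matrix(); print(s['tool_pos'],np.degrees(np.arctan2(M[1,1],M[0,1])))
E
```

```text
0.06 [0.4731 0.2382 0.06  ] 0.11250490103128415 0.04034562833835543 -14.018437782722003 75.31599146417689
0.066 [0.4716 0.2384 0.066 ] 0.110351870256847 0.03957352526879824 -14.018437782721996 75.31599146417695
0.072 [0.4701 0.2387 0.072 ] 0.1081988394824097 0.038801422199241035 -14.018437782722021 75.3159914641769
[array([239.568 , 289.2497]), array([220.3861, 284.6164]), array([234.3043, 231.8628]), array([253.04  , 236.3516])]
[0.472  0.2358 0.2313] 75.19822544425769
```

apply_moves(fingers=[1,1,1,1,1,1], travel=[[0.01,0.043,0.3],[0,0,0.7],[0,0,0.7],[0,0,0.5],[0,0,0.2],[0,0,0]], rotation=[[0,0,0],[0,0,0],[0,0,0],[0,0,0],[0,0,0],[0,0,0]])

```text
time: 4.55
tool_pos: [0.4704, 0.2379, 0.1088]
tcp_rot: [-0.4, -3.112, 0.004]
wrist_force: [0.2, 0.2, 0.2]
width: 1.001
grip_force: 0.0
```

```bash
python3 - <<'E'
from br import *
s=read_state(); M=R.from_rotvec(s['tcp_rot']).as_matrix(); print(s['tool_pos'],np.degrees(np.arctan2(M[1,1],M[0,1])))
d=save('wrist','w2'); np.savez('w2.npz',**d)
s=read_state(); M=R.from_rotvec(s['tcp_rot']).as_matrix(); print(s['time'],s['tool_pos'],np.degrees(np.arctan2(M[1,1],M[0,1])))
E
```

```text
[0.4704 0.2379 0.1088] 75.34003652122531
4.6 [0.4718 0.2384 0.1106] 75.33218991969818
```

View pics/w2.png

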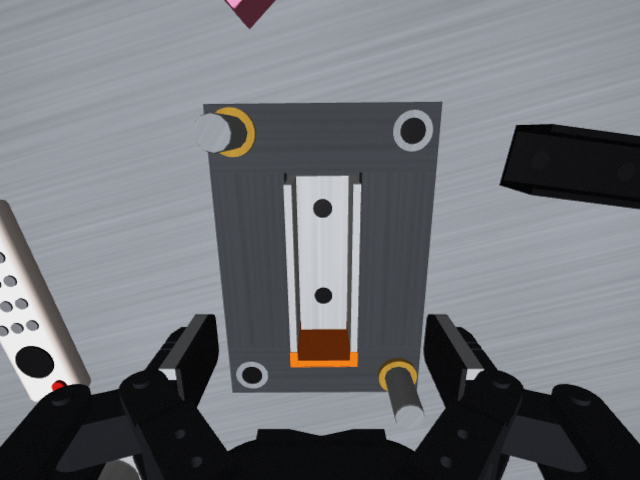

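The lower wrist view shows the bracket's rim corners at about (283.5,184), (362,184), (358.5,367) and (290,367). That is nearly centred between the fingers at columns 216 and 425.

```bash
python3 - <<'E'
from br import *
d=dict(np.load('w2.npz')); im=d['image'].astype(int); g=im.mean(2)
for r in (200,260,320):
    x=np.diff(g[r,270:375]); print(r,[(270+i+.5,int(v)) for i,v in enumerate(x) if abs(v)>25])
for c in (287,293,324,358): print(c,[(140+i+.5,int(v)) for i,v in enumerate(np.diff(im[140:380,c,0])) if abs(v)>25])
for z in (.062,.066,.070):
    P=np.array([atz(d,u,z) for u in [(283.5,184),(362,184),(358.5,367),(290,367)]]); c=P.mean(0); e=(P[2]+P[3]-P[0]-P[1])/2; f=(P[1]+P[2]-P[0]-P[3])/2
    print(z,c,np.linalg.norm(e),np.linalg.norm(f),np.degrees(np.arctan2(e[1],e[0])),np.degrees(np.arctan2(f[1],f[0])))
E
```

```text
200 [(283.5, 90), (290.5, -46), (291.5, -67), (295.5, 55), (296.5, 63), (316.5, -54), (317.5, -68), (325.5, 25), (326.5, 61), (327.5, 48), (347.5, -80), (348.5, -44), (352.5, 103), (359.5, -30), (360.5, -78)]
260 [(285.5, 52), (286.5, 64), (293.5, -78), (294.5, -34), (297.5, 54), (298.5, 65), (346.5, -60), (347.5, -54), (351.5, 104), (358.5, -78), (359.5, -51)]
320 [(288.5, 106), (295.5, -77), (296.5, -40), (299.5, 55), (300.5, 67), (345.5, -47), (346.5, -57), (350.5, 100), (356.5, -30), (357.5, -69), (358.5, -27)]
287 [(183.5, 29), (184.5, 71)]
293 [(352.5, 60), (366.5, -83), (367.5, -79)]
324 [(174.5, 34), (175.5, 74), (198.5, -113), (216.5, 64), (217.5, 95), (286.5, -58), (287.5, -103), (302.5, 71), (303.5, 99), (328.5, -50), (329.5, -42), (359.5, 61), (360.5, 87), (365.5, -35), (366.5, -93), (367.5, -40)]
358 [(183.5, 60), (184.5, 43), (274.5, -26)]
0.062 [0.4732 0.2382 0.062 ] 0.11309660261729171 0.04182215984409475 -14.104953308935 75.38055615399487
0.066 [0.4715 0.2387 0.066 ] 0.11070695783788732 0.04093848956910823 -14.104953308935 75.38055615399492
0.07 [0.4698 0.2391 0.07  ] 0.1083173130584829 0.04005481929412177 -14.104953308935004 75.38055615399497
```

apply_moves(fingers=[1,1,1,1,0,0,0,0,0,0,0,0], travel=[[0,0.01,0.5],[0,0,0.5],[0,0,0.36],[0,0,0],[0,0,0],[0,0,0],[0,0,0],[0,0,0],[0,0,0],[0,0,0],[0,0,0],[0,0,0]], rotation=[[0,0,0],[0,0,0],[0,0,0],[0,0,0],[0,0,0],[0,0,0],[0,0,0],[0,0,0],[0,0,0],[0,0,0],[0,0,0],[0,0,0]], newtons=40)

```text
time: 5.8
tool_pos: [0.474, 0.2393, 0.0451]
tcp_rot: [0.401, 3.113, 0.003]
wrist_force: [0.2, 0.3, 5.8]
width: 0.46
grip_force: 42.6
```

apply_moves(fingers=[0,0,0,0,0,0,0,0,0,0], travel=[[0,0,-0.1],[0,0,-0.2],[0,0,-0.2],[0,0,-0.2],[0,0,-0.3],[0,0,-0.4],[0,0,-0.4],[0,0,-0.4],[0,0,-0.2],[0,0,0]], rotation=[[0,0,0],[0,0,0],[0,0,0],[0,0,0],[0,0,0],[0,0,0],[0,0,0],[0,0,0],[0,0,0],[0,0,0]])

```text
time: 6.8
tool_pos: [0.474, 0.2394, 0.1659]
tcp_rot: [0.401, 3.112, 0.004]
wrist_force: [-0.1, -0.5, -1.5]
width: 0.457
grip_force: 41.7
```

```bash
python3 - <<'E'
from br import *
d=save('wrist','w3'); np.savez('w3.npz',**d)
s=read_state(); M=R.from_rotvec(s['tcp_rot']).as_matrix(); print(s['time'],s['tool_pos'],s['q'],s['wrist_force'],s['width'],np.degrees(np.arctan2(M[1,1],M[0,1])))
E
```

```text
6.85 [0.473  0.2389 0.1643] [ 0.4207  0.0416  1.9867 -0.      1.1113 -0.8937] [ 0.1292  1.0534 -2.5247] 0.45759438572053013 75.3131217988954
```

View pics/w3.png

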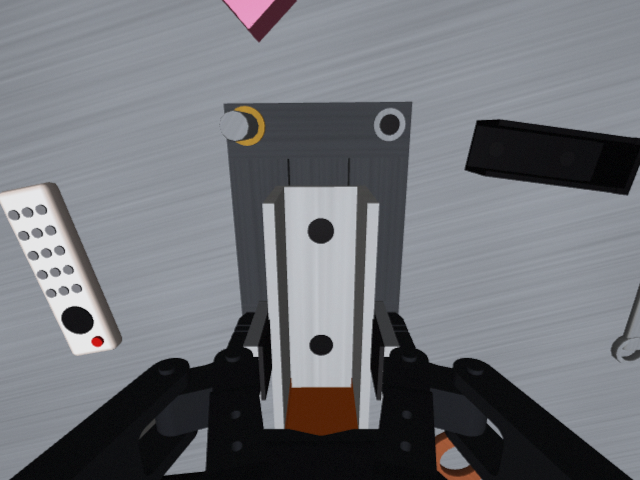

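The bracket is held level, well clear of the die. Its rim corners are at (263,204) and (379,204), and the pads are centred on it.

apply_moves(fingers=[0,0,0,0,0,0,0,0,0,0,0,0], travel=[[-0.07,-0.5,0],[-0.13,-0.9,0],[-0.138,-0.98,0],[-0.138,-0.98,0],[-0.138,-0.98,0],[-0.138,-0.98,0],[-0.138,-0.98,0],[-0.138,-0.98,0],[-0.138,-0.98,0],[-0.138,-0.98,0],[-0.13,-0.9,0],[-0.06,-0.45,0]], rotation=[[0,0,0],[0,0,0],[0,0,0],[0,0,0],[0,0,0],[0,0,0],[0,0,0],[0,0,0],[0,0,0],[0,0,0],[0,0,0],[0,0,0]])

```text
time: 8.05
tool_pos: [0.409, -0.2954, 0.162]
tcp_rot: [-0.406, -3.114, 0.0]
wrist_force: [0.8, 1.0, -0.8]
width: 0.46
grip_force: 41.6
```

apply_moves(fingers=[0,0,0,0,0], travel=[[0,0,0],[0,0,0],[0,0,0],[0,0,0],[0,0,0]], rotation=[[0,0,-0.4],[0,0,-0.4],[0,0,-0.38],[0,0,0],[0,0,0]])

```text
time: 8.55
tool_pos: [0.4099, -0.292, 0.1622]
tcp_rot: [-0.21, -3.133, -0.002]
wrist_force: [0.3, -1.1, -1.3]
width: 0.459
grip_force: 41.6
```

```bash
python3 - <<'E'
from br import *
d=save('wrist','w4'); np.savez('w4.npz',**d)
s=read_state(); M=R.from_rotvec(s['tcp_rot']).as_matrix(); print(s['time'],s['tool_pos'],s['q'],s['wrist_force'],s['width'],np.degrees(np.arctan2(M[1,1],M[0,1])))
E
```

```text
8.6 [ 0.4101 -0.292   0.1624] [-0.6683 -0.0056  2.0385 -0.      1.1103 -2.1056] [-0.6141 -0.0517 -1.8546] 0.45930810036956304 82.35363400720458
```

View pics/w4.png

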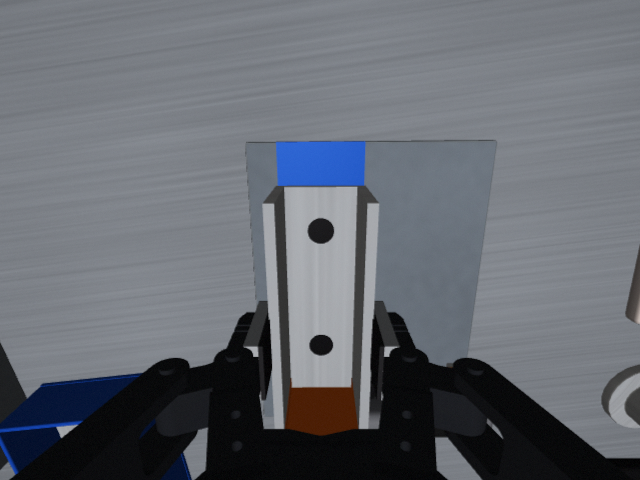

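The pad's -x edge runs from (277.5,142) to (365,141.5), and the base plate's edge from (246,142) to (496,140). The bracket's near rim corners are (263,204) and (379,204).

```bash
python3 - <<'E'
from br import *
d=dict(np.load('w4.npz')); im=d['image'].astype(int); g=im.mean(2)
bl=(im[...,2]>150)&(im[...,0]<110)
for r in (146,160,175): w=np.where(bl[r,230:420])[0]+230; print(r,w.min(),w.max())
for c in (285,320,358): w=np.where(bl[:220,c])[0]; print(c,w.min(),w.max())
for c in (255,400,480): 
    x=g[130:152,c]; print(c,x.astype(int))
for r in (145,155): print(r,g[r,238:262].astype(int),g[r,484:504].astype(int))
for r in (210,): print(r,g[r,256:292].astype(int),g[r,350:386].astype(int))
for c in (268,374): print(c,g[196:212,c].astype(int))
A=atz(d,(277,141.5),.012);B=atz(d,(365.5,141.5),.012);C=atz(d,(246,142),.010);D=atz(d,(496,140),.010)
print(A,B,np.linalg.norm(B-A),C,D,np.linalg.norm(D-C)); 
f=(D-C); f/=np.linalg.norm(f); ex=np.array([f[1],-f[0],0]); print('yaw',np.degrees(np.arctan2(ex[1],ex[0])),'pad from padedge',(A+B)/2+.07*ex,'from base',(C+D)/2+.07*ex-.04*f)
for z in (.180,.185,.190):
    p=atz(d,(263,204),z);q=atz(d,(379.,204),z);u=q-p; m=(p+q)/2;u/=np.linalg.norm(u); e=np.array([u[1],-u[0],0]);print(z,np.linalg.norm(q-p),'bracket c',m+.055*e,np.degrees(np.arctan2(e[1],e[0])))
E
```

```text
146 276 365
160 276 364
175 277 364
285 142 185
320 142 185
358 142 184
255 [129 127 126 126 130 129 128 128 127 125 125 113  73 108 111 111 113 114
 112 112 113 112]
400 [127 127 126 130 131 131 131 130 128 129 118  78 114 117 116 116 118 117
 118 118 120 117]
480 [132 131 131 131 130 129 131 133 134 122  75 110 114 115 116 116 116 116
 117 117 118 119]
145 [130 130 131 130 130 130 128 116 111 112 111 112 111 114 114 113 113 111
 112 113 111 110 112 113] [116 117 116 118 119 118 119 117 117 117 117 115 110 126 131 129 129 129
 130 130]
155 [125 125 125 123 124 124 124 106 115 112 113 114 114 113 113 112 114 113
 113 112 113 112 112 115] [116 117 117 116 117 117 116 117 116 117 111 123 131 133 131 133 133 134
 132 133]
210 [111 112 112 111 112 112 134 161 169 169 169 169 169 168 169 169 169 169
  98  55  49  51  52  49  51  51  52  50  74 150 167 167 168 169 169 169] [172 171 170 169 170 170 132  77  61  60  60  61  60  61  62  60  60 151
 170 170 169 171 168 167 168 169 168 168 159 126 115 118 117 115 117 117]
268 [ 72  63  62  61  63  61  67 113 169 169 168 169 169 169 169 168]
374 [106  79  60  63  63  61  78 130 169 168 169 171 170 169 168 168]
[ 0.3341 -0.3162  0.012 ] [ 0.3433 -0.2477  0.012 ] 0.06912798231266352 [ 0.3312 -0.3407  0.01  ] [ 0.356  -0.1457  0.01  ] 0.1965665190929627
yaw -7.237851542556423 pad from padedge [ 0.4081 -0.2908  0.012 ] from base [ 0.408  -0.2917  0.01  ]
0.18 0.04067917161049443 bracket c [ 0.4086 -0.292   0.18  ] -7.69594386805075
0.185 0.03904578651461818 bracket c [ 0.4076 -0.2919  0.185 ] -7.695943868050817
0.19 0.037412401418741865 bracket c [ 0.4066 -0.2918  0.19  ] -7.695943868050817
```

apply_moves(fingers=[0,0,0,0,0,0,0,0], travel=[[-0.01,0.01,0.2],[0,0,0.5],[0,0,0.6],[0,0,0.5],[0,0,0.4],[0,0,0.2],[0,0,0],[0,0,0]], rotation=[[0,0,-0.07],[0,0,0],[0,0,0],[0,0,0],[0,0,0],[0,0,0],[0,0,0],[0,0,0]])

```text
time: 9.4
tool_pos: [0.4114, -0.2922, 0.0436]
tcp_rot: [0.197, 3.135, -0.0]
wrist_force: [-1.3, -0.6, -1.7]
width: 0.456
grip_force: 41.6
```

apply_moves(fingers=[0,0,0,0,0], travel=[[0,0,0.06],[0,0,0.06],[0,0,0.06],[0,0,0],[0,0,0]], rotation=[[0,0,0],[0,0,0],[0,0,0],[0,0,0],[0,0,0]])

```text
time: 9.9
tool_pos: [0.411, -0.292, 0.0343]
tcp_rot: [-0.197, -3.135, -0.0]
wrist_force: [0.0, 0.2, -0.9]
width: 0.46
grip_force: 41.6
```

apply_moves(fingers=[0,0,0,0], travel=[[0,0,0.02],[0,0,0.02],[0,0,0.02],[0,0,0]], rotation=[[0,0,0],[0,0,0],[0,0,0],[0,0,0]])

```text
time: 10.3
tool_pos: [0.4111, -0.292, 0.0313]
tcp_rot: [0.197, 3.135, -0.0]
wrist_force: [-0.0, 0.2, -1.5]
width: 0.459
grip_force: 41.7
```

apply_moves(fingers=[0,0,0,0], travel=[[0,0,0.02],[0,0,0.02],[0,0,0],[0,0,0]], rotation=[[0,0,0],[0,0,0],[0,0,0],[0,0,0]])

```text
time: 10.7
tool_pos: [0.4112, -0.2921, 0.0311]
tcp_rot: [-0.197, -3.135, -0.0]
wrist_force: [-4.6, 4.1, 12.6]
width: 0.46
grip_force: 43.5
```

apply_moves(fingers=[0,0,0.55,0.7,1,1,1,1], travel=[[0,0,-0.02],[0,0,0],[0,0,0],[0,0,0],[0,0,0],[0,0,0],[0,0,0],[0,0,0]], rotation=[[0,0,0],[0,0,0],[0,0,0],[0,0,0],[0,0,0],[0,0,0],[0,0,0],[0,0,0]])

```text
time: 11.5
tool_pos: [0.4111, -0.292, 0.0302]
tcp_rot: [-0.197, -3.135, -0.0]
wrist_force: [0.8, 0.3, 0.6]
width: 1.004
grip_force: 0.0
```

apply_moves(fingers=[1,1,1,1,1,1,1], travel=[[0,0,-0.2],[0,0,-0.4],[0,0,-0.6],[0,0,-0.6],[0,0,-0.6],[0,0,-0.2],[0,0,0]], rotation=[[0,0,0],[0,0,0],[0,0,0],[0,0,0],[0,0,0],[0,0,0],[0,0,0]])

```text
time: 12.2
tool_pos: [0.4124, -0.293, 0.1627]
tcp_rot: [0.197, 3.131, -0.004]
wrist_force: [-0.1, 0.0, -0.6]
width: 1.0
grip_force: 0.0
```

```bash
python3 - <<'E'
from br import *
d=save('wrist','w5'); np.savez('w5.npz',**d)
s=read_state(); M=R.from_rotvec(s['tcp_rot']).as_matrix(); print(s['time'],s['tool_pos'],s['q'],s['wrist_force'],s['width'],np.degrees(np.arctan2(M[1,1],M[0,1])))
for c in ('wrist','top','side'):
    e=d if c=='wrist' else read_camera(c)
    t=tip_of(c,'squeeze'); print(c,[(x['p'],x['location'],atz(e,x['location'],.062)) for x in t[:2]])
E
```

```text
12.25 [ 0.4113 -0.2922  0.1608] [-0.6671 -0.0038  2.04   -0.0001  1.1039 -2.1124] [-0.5416 -0.3425 -0.2866] 0.9970783756690291 82.8124882112462
wrist [(0.87, [436.2, 404.4], array([ 0.5606, -0.2154,  0.062 ]))]
top [(0.69, [461.6, 213.4], array([ 0.5594, -0.2192,  0.062 ]))]
side [(0.66, [429.0, 316.0], array([ 0.565 , -0.2122,  0.062 ]))]
```

View pics/w5.png

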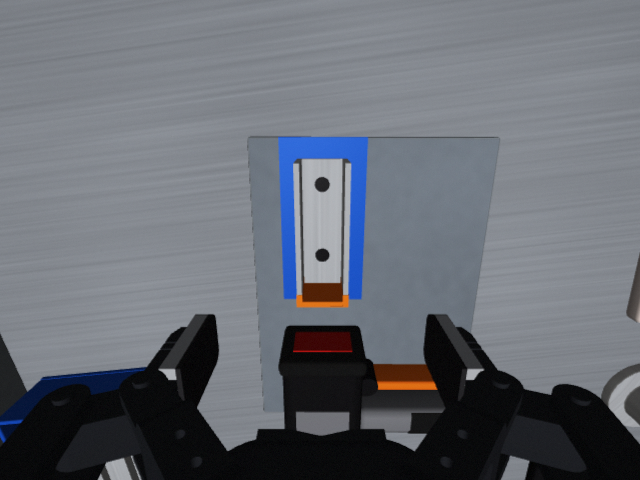

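The wrist view shows the bracket on the pad. The pad's corners are about (279,137.5), (368,137.5), (361,299) and (284,299). The bracket's rim corners are about (293.5,163), (351,163), (348.5,306) and (297,306), and the trigger shows at (405,377).

```bash
python3 - <<'E'
from br import *
d=dict(np.load('w5.npz')); im=d['image'].astype(int); g=im.mean(2)
for r in (175,270): print(r,[(270+i+.5,int(v)) for i,v in enumerate(np.diff(im[r,270:380,0])) if abs(v)>20])
for c in (287,296,322,348,356): print(c,[(130+i+.5,int(v)) for i,v in enumerate(np.diff(im[130:315,c,0])) if abs(v)>25])
def q(uv,z):
    P=np.array([atz(d,u,z) for u in uv]); c=P.mean(0); e=(P[2]+P[3]-P[0]-P[1])/2; f=(P[1]+P[2]-P[0]-P[3])/2
    print(z,c,np.linalg.norm(e),np.linalg.norm(f),np.degrees(np.arctan2(e[1],e[0])),np.degrees(np.arctan2(f[1],f[0])))
q([(279,137.5),(368,137.5),(361.5,298.5),(284.5,298.5)],.012)
q([(293.5,163),(351.2,163),(348.7,306.5),(296.5,306.5)],.052)
E
```

```text
175 [(278.5, -24), (279.5, -33), (292.5, 78), (293.5, 44), (298.5, -74), (299.5, -44), (300.5, 21), (301.5, 78), (341.5, -59), (342.5, -44), (344.5, 90), (349.5, -26), (350.5, -74), (351.5, -35), (365.5, 45), (366.5, 28)]
270 [(282.5, -47), (295.5, 99), (300.5, -68), (301.5, -44), (303.5, 79), (339.5, -21), (340.5, -61), (341.5, -24), (342.5, 63), (343.5, 37), (347.5, -31), (348.5, -72), (349.5, -35), (361.5, 30), (362.5, 39)]
287 [(135.5, -37), (136.5, -48), (298.5, 49)]
296 [(135.5, -37), (136.5, -49), (162.5, 45), (163.5, 55), (280.5, -26), (288.5, -26), (294.5, 36)]
322 [(136.5, -63), (157.5, 36), (158.5, 68), (176.5, -96), (190.5, 36), (191.5, 75), (192.5, 26), (247.5, -52), (248.5, -85), (260.5, 60), (261.5, 89), (282.5, -62), (300.5, 36), (301.5, 83), (306.5, -53), (307.5, -48)]
348 [(136.5, -63), (162.5, 54), (163.5, 37), (294.5, 26), (295.5, 32), (306.5, -33)]
356 [(136.5, -70), (298.5, 39), (299.5, 34)]
0.012 [ 0.4081 -0.291   0.012 ] 0.13889889076461528 0.06934293986979863 -7.248020486647153 82.826088251075
0.052 [ 0.4092 -0.2918  0.052 ] 0.11007967622675993 0.04028204530900271 -7.018216068847199 82.83115127120867
```

apply_moves(fingers=[1,1,1,1,1,1,1,1,1,1,1,1], travel=[[-0.3,0.2,0],[-0.6,0.41,0],[-0.7,0.48,0],[-0.7,0.48,0],[-0.4,0.27,0],[-0.1,0.07,0],[0,0,0],[0,0,0],[0,0,0],[0,0,0],[0,0,0],[0,0,0]], rotation=[[0,0,0],[0,0,0],[0,0,0],[0,0,0],[0,0,0],[0,0,0],[0,0,1],[0,0,1],[0,0,1],[0,0,1],[0,0,1],[0,0,1]])

```text
time: 13.7
tool_pos: [0.5604, -0.2151, 0.1592]
tcp_rot: [-1.162, -2.916, 0.001]
wrist_force: [-0.6, -0.4, 0.4]
width: 1.005
grip_force: 0.0
```

apply_moves(fingers=[1,1,1,1,1,1,1,1,1,1,1], travel=[[0,0,0],[0,0,0],[0,0,0],[0,0,0],[0,0,0],[0,0,0],[0,0,0],[0,0,0],[0,0,0],[0,0,0],[0,0,0]], rotation=[[0,0,1],[0,0,1],[0,0,1],[0,0,1],[0,0,1],[0,0,1],[0,0,1],[0,0,1],[0,0,1],[0,0,0],[0,0,0]])

```text
time: 14.8
tool_pos: [0.561, -0.215, 0.1595]
tcp_rot: [-2.353, -2.079, 0.001]
wrist_force: [-0.4, -0.3, -0.1]
width: 1.003
grip_force: 0.0
```

```bash
python3 - <<'E'
from br import *
d=save('wrist','w6'); np.savez('w6.npz',**d)
s=read_state(); M=R.from_rotvec(s['tcp_rot']).as_matrix(); print(s['time'],s['tool_pos'],s['q'],s['wrist_force'],s['width'],np.degrees(np.arctan2(M[1,1],M[0,1])))
print([(x['p'],x['location'],atz(d,x['location'],.062)) for x in tip_of('wrist','squeeze')[:2]])
E
```

```text
14.85 [ 0.5612 -0.215   0.1598] [-0.4072  0.1804  1.8414 -0.0002  1.1209 -0.2833] [-0.1358  0.8179 -0.2047] 1.0029994927036412 -7.092665485460947
[(0.81, [322.6, 246.5], array([ 0.5608, -0.214 ,  0.062 ]))]
```

View pics/w6.png

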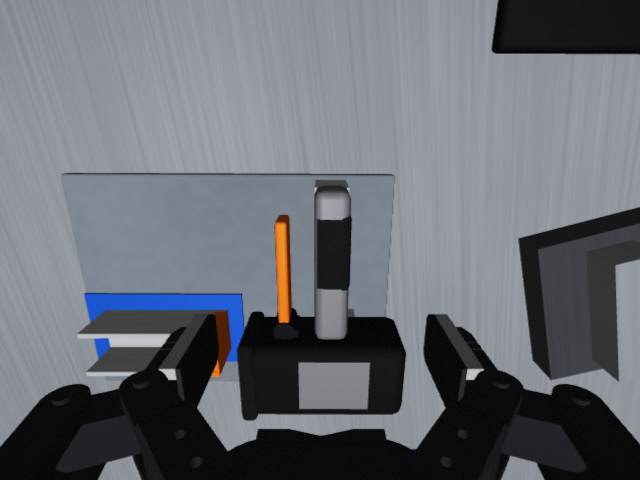

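The trigger (283,270) and the grip (332,260) lie between the open fingers, and the squeeze point is at (322,246). The bracket stands undisturbed at the lower left.

apply_moves(fingers=[1,1,1,1,1,1,1,1], travel=[[0,0,0.3],[0,0,0.5],[0,0,0.6],[0,0,0.5],[0,0,0.3],[0,0,0.2],[0,0,0],[0,0,0]], rotation=[[0,0,0],[0,0,0],[0,0,0],[0,0,0],[0,0,0],[0,0,0],[0,0,0],[0,0,0]])

```text
time: 15.7
tool_pos: [0.5626, -0.215, 0.0409]
tcp_rot: [2.355, 2.077, 0.001]
wrist_force: [-0.1, 0.1, 0.4]
width: 0.998
grip_force: 0.0
```

apply_moves(fingers=[0,0,0,0,0,0,0,0,0,0], travel=[[0,0,0],[0,0,0],[0,0,0],[0,0,0],[0,0,0],[0,0,0],[0,0,0],[0,0,0],[0,0,0],[0,0,0]], rotation=[[0,0,0],[0,0,0],[0,0,0],[0,0,0],[0,0,0],[0,0,0],[0,0,0],[0,0,0],[0,0,0],[0,0,0]], newtons=30)

```text
time: 16.7
tool_pos: [0.5614, -0.2146, 0.0412]
tcp_rot: [-2.356, -2.077, 0.001]
wrist_force: [-4.2, 1.2, 7.4]
width: 0.439
grip_force: 33.6
```

apply_moves(fingers=[0,0,0,0,0,0,0,0], travel=[[0,0,0],[0,0,0],[0,0,0],[0,0,0],[0,0,0],[0,0,0],[0,0,0],[0,0,0]], rotation=[[0,0,0],[0,0,0],[0,0,0],[0,0,0],[0,0,0],[0,0,0],[0,0,0],[0,0,0]], newtons=45)

```text
time: 17.5
tool_pos: [0.5615, -0.2146, 0.0412]
tcp_rot: [-2.356, -2.077, 0.001]
wrist_force: [-4.4, 1.4, 6.6]
width: 0.43
grip_force: 44.2
```

```bash
python3 - <<'E'
from br import *
d=save('wrist','w7'); cv2.imwrite('pics/w7c.png',cv2.resize(d['image'][120:480,140:540,::-1],(800,600)[::1]))
s=read_state();print(s['time'],s['width'],s['grip_force'],s['wrist_force'])
E
```

```text
17.55 0.4279598330049019 44.242064505815506 [-5.0312  2.9591  6.4351]
```

View pics/w7c.png

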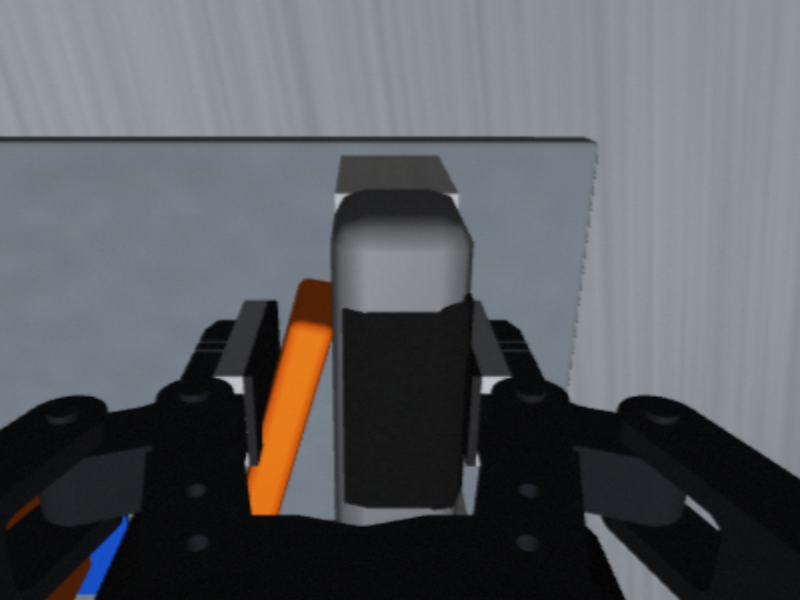

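The trigger is swung in against the grip and the pads are closed on both. I'll hold a little longer, then release and retreat.

apply_moves(fingers=[0,0,0,0,0,0,1,1,1,1,1,1], travel=[[0,0,0],[0,0,0],[0,0,0],[0,0,0],[0,0,0],[0,0,0],[0,0,0],[0,0,0],[0,0,0],[0,0,0],[0,0,0],[0,0,0]], rotation=[[0,0,0],[0,0,0],[0,0,0],[0,0,0],[0,0,0],[0,0,0],[0,0,0],[0,0,0],[0,0,0],[0,0,0],[0,0,0],[0,0,0]])

```text
time: 18.75
tool_pos: [0.5625, -0.215, 0.0407]
tcp_rot: [2.355, 2.077, 0.001]
wrist_force: [0.2, 0.1, -0.9]
width: 1.001
grip_force: 0.0
```

apply_moves(fingers=[1,1,1,1,1,1,1,1], travel=[[0,0,-0.2],[0,0,-0.4],[0,0,-0.5],[0,0,-0.6],[0,0,-0.5],[0,0,-0.2],[0,0,0],[0,0,0]], rotation=[[0,0,0],[0,0,0],[0,0,0],[0,0,0],[0,0,0],[0,0,0],[0,0,0],[0,0,0]])

```text
time: 19.55
tool_pos: [0.5614, -0.2145, 0.1595]
tcp_rot: [-2.356, -2.077, 0.001]
wrist_force: [0.9, 0.4, -0.6]
width: 0.997
grip_force: 0.0
```

```bash
python3 - <<'E'
from br import *
d=save('wrist','w8'); s=read_state();print(s['time'],s['tool_pos'],s['width'],s['wrist_force'])
E
```

```text
19.6 [ 0.5609 -0.2144  0.1587] 0.9986155795563725 [0.2695 0.3247 0.1934]
```

View pics/w8.png

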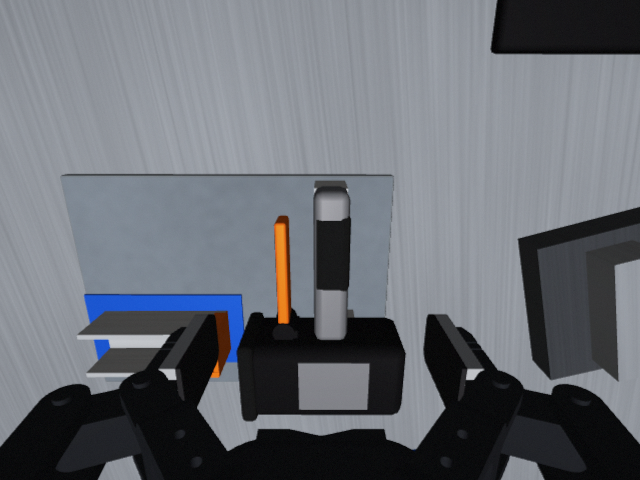

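The trigger has sprung back to its rest place (283,270), the bracket is unmoved on the pad, and the gripper is clear of everything.

```bash
python3 -c "
from workcell import *
print(finish_job())"
```

```text
the job is handed in; nothing more can be done
None
```

The job is handed in at about 20 s. The bracket stands within about 1 mm of the pad's centre, orange end towards the scanner. The trigger was squeezed in as far as it would go, held for over half a second, and sprang back.

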